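Release a cover blank from the drilling fixture and cover the back box

TASK

Lift the sloped fixture's hinged clamp bar well up, take the grey cover blank by an end that stands out and slide it out endways from under the bar, never letting it down on the bench. Lay it by hand, without dropping it, flat on the rim of the open white back box, centred and square, and let go. Leave the clamp bar up and the loose things around the work where they are.

Things in the scene. Friction and masses are not known exactly. Their poses are not given: they have to be found in the camera images.
- fixture: Fixed drilling fixture. Origin: centre of the underside of its 120 x 80 x 12 mm base plate, on the bench. x axis: up the slope in plan; y: along the guideway, the way the blank slides; z up. A pedestal (55 x 50 mm) carries a bed sloping 30 degrees, rising towards +x about the y axis, 70 mm long in y (ends at y = +-35 mm), open at both ends; its low side faces away from the robot.
- bed_mid (a point): Middle of the bed's surface, 125 mm above the fixture's origin; axes as the fixture's (not sloped). From here, in the fixture frame, u is up-slope (0.866, 0, 0.5) and n the bed's normal (-0.5, 0, 0.866). The hinge lugs of the clamp bar stand at u = 44 to 64 mm, up to n = 24 mm, |y| up to 25 mm.
- low_rail (a point): Middle of the top of the low keeper rail (u = -35, n = 14.5 mm). The two rails run along y; inner faces at u = -30 and +33 mm, outer sides at -40 and +43 mm. Their lips reach 5 mm in over the blank's edges, 10.5 mm above the bed, so the blank cannot be lifted out, only slid along y, either way.
- clamp_bar (a joint): Clamp bar's hinge angle, rad: 0 = closed, parallel to the slope over the blank's middle; grows (right-handed about the fixture's +y) as the knob is lifted, up to 1.9. Stiff hinge, 0.3 N m: it stays where left; lifting takes about 3 N at the knob. Steel bar 20 mm wide, 10 thick, 15 to 25 mm above the bed when closed; its 8 mm pin goes through the blank's hole, clear of it above 0.3 rad.
- bar_hinge (a point): Centre of the clamp bar's hinge, at u = 58, n = 20 mm of the fixture. Its axes turn with the bar: y along the hinge, -x along the bar towards the knob.
- bar_knob (a point): Centre of the black ball knob, 28 mm diameter, at the bar's free end, 146 mm from the hinge, at (-146, 0, 3) mm in the axes of point bar_hinge. When closed it stands out on the low side of the bed (u = -88, n = 23 mm), about 101 mm above the bench, with free space below and on both sides in y.
- blank: Loose flat grey plastic cover blank, 60 (x) by 180 (y) by 8 mm (z), 0.09 to 0.18 kg, with a 15 mm hole in its centre. Origin: centre of its underside; z is its face's normal. At the start it lies on the bed, low edge on the low rail, y within 2 mm of the middle, so that each end stands out about 55 mm past the bed, free all round; there its 60 mm width can be gripped, tool square to its face.
- backbox: Fixed open-topped white rectangular back box, 48 mm (its x) by 168 mm (its y) by 45 mm high, walls 4 mm. Origin: centre of its underside, on the bench; z up, so the rim is 45 mm above the origin. It stands to the left or to the right of the fixture. The blank laid centred on it stands out 6 mm all round.
- mitre_box: Fixed orange mitre box (saw guide), a slotted channel 90 mm (x) by 180 mm (y) by 66 mm high, on the other side of the fixture from the back box; an obstacle only. Origin: centre of its underside.
- spray_can: Loose upright metal can, 48 mm diameter, 100 mm high, origin at the centre of its underside. A bystander.
- coupling: Loose upright yellow conduit coupling, tube of 44 mm diameter, 50 mm high, origin at the centre of its underside. A bystander.
- screwdriver: Loose screwdriver lying beyond the fixture. A bystander.
- switch_block: Loose white switch block, 45 x 70 x 28 mm, between the robot and the fixture, origin at the centre of its underside. A bystander.
There are look-alikes about, which are no part of the job. Of the things that look like the backbox, take the one that is farthest from the robot's base at the start.

How it is judged:
On the way, in this order (a step that is already met when the one before it is completed fails the run):
1. the clamp bar is lifted to more than 0.9 rad while the blank is still in the fixture (value of joint clamp_bar above 0.9 rad and distance of blank from where it was at the start of the episode below 0.02 m), for 0.2 s.
2. the blank, held by the gripper, has been slid out endways: its centre is more than 115 mm along the guideway from the middle of the bed, bar still up (value of joint clamp_bar above 0.8 rad and contact force between the fingers and blank above 1 N and (y of blank in the frame of fixture above 0.115 m or y of blank in the frame of fixture below -0.115 m)), for 0.1 s.
3. the blank is set down on the back box while still held: no higher than 11 mm over the rim, centre within 12 mm of the box's (contact force between the fingers and blank above 0.5 N and z of blank in the frame of backbox below 0.056 m and horizontal distance between blank and backbox below 0.012 m), for 0.05 s.
At the end, for the whole second after the job is handed in: The blank lies flat on the back box's rim, either face up, centred within 9 mm along and across and square within 0.1 rad, at rest and released; the clamp bar is still up (more than 0.8 rad) (x of blank in the frame of backbox between -0.009 and 0.009 m and y of blank in the frame of backbox between -0.009 and 0.009 m and angle between the y axis of blank and the y axis of backbox, either way round below 0.1 rad and angle between the z axis of blank and the z axis of backbox, either way round below 0.05 rad and (z of blank in the frame of backbox between 0.042 and 0.048 m or z of blank in the frame of backbox between 0.05 and 0.056 m) and linear speed of blank below 0.01 m/s and value of joint clamp_bar above 0.8 rad and contact force between the fingers and anything else below 0.1 N); the robot touches nothing.
It fails at once if the blank is dropped or laid on the bench (its centre comes lower than 30 mm above the bench) (height (world z) of blank below 0.03 m).
It fails at once if a loose bystander is moved by more than 25 mm (distance of any of spray_can, coupling, screwdriver, switch_block from where it was at the start of the episode above 0.025 m).
It also fails if it takes over 53 s, if anything falls off the work surface, if the arm or the gripper's body presses on something with over 40 N, if the wrist force passes 120 N, or if a joint passes its speed limit or range.

ROBOT

A 7-joint arm with a two-finger parallel gripper is mounted at the origin on the work surface. World frame = base frame: x ahead of the robot, y to its left, z up, the work surface at z = 0. Lengths are in m, angles in rad, forces in N, time in s.
With the tool pointing down it reaches from about 0.4 to 0.85 m from the base axis. Payload 4.5 kg.
Tool frame: the origin (TCP) lies between the finger pads; the fingertips stand 22 mm ahead of it and the grasp point (between the pads) lies 3 mm ahead of it (r.finger_overhang is the distance from the TCP to the fingertips, in m); x points along the fingers, z is the direction in which the jaws open and shut, and the axes are right-handed (so a half turn about x gives the same grasp; the last joint's range is limited). The gripper opens to 88 mm and grips with 3 to 60 N. Pads are 18 mm wide; open, the fingers measure 123 mm over their backs; the gripper's body (75 mm by 187 mm) begins 45 mm behind the grasp point.
Start: joints at [1.204, 0.689, -0.195, 1.565, 0.157, 0.902, -0.215], TCP at [0.244, -0.575, 0.261] pointing down, gripper open.
Joint ranges: [-3.01, 3.01], [-0.46, 2.08], [-1.47, 1.51], [0.13, 2.56], [-1, 4.14], [0.04, 2.09], [-2.66, 2.66]. Speed limits (rad/s): [2.57, 2.57, 3.14, 3.14, 3.14, 3.14, 3.14].

INTERFACE

Orientations are given as a unit quaternion [w, x, y, z].
In Python, from plant import r, imaging gives the robot as it stands. Calls block until the motion is done:
- r.move_pose(position, orientation): joint-space move of the TCP to a pose.
- r.movel(position, ori=None, v=0.15): straight line of the TCP; ori=None keeps the orientation; v is the mean speed in m/s.
- r.move_j(angles): joint-space move.
- r.set_gripper(opening, f_grip=None): finger opening in m; f_grip is the grip in N (None keeps the last); returns when the fingers have stopped.
- r.hold(seconds).
- r.inverse_kinematics(position, orientation): joint angles nearest the present ones, or None.
- r.observe(): the state.
- imaging.grab_frame(name): name is "scene" or "top" or "wrist"; returns the picture (384x512x3 uint8, red, green, blue); there is no depth.
- imaging.calibration(name): a dict with "fovy" (degrees; the focal length in pixels is half the picture's height over the tangent of half this angle, whatever the lens; pixels are square), "cx", "cy" (the principal point, pixels), "R" (3x3) and "t" (3): a world point X has camera coordinates R X + t. Camera axes: x right, y down, z forward; pixel columns grow to the right and rows downward; lengths in m; the calibration is good to about 2 mm. A picture is of the moment at which its call begins: read the wrist's pose just before it. calibration takes no time and is no camera call; for the wrist camera it gives the pose at the moment of the call.
A pose or a line that the arm cannot do raises r.PlanningError and nothing moves.
- r.finish_job(): hands the job in, once; it reports no verdict.
The state is a dict: "t": time; "joints": joint angles; "qvel": joint speeds; "tau": joint torques, N m; "eef_pos": TCP position; "ee_rot": TCP orientation; "wrist_force": force on the tool from outside, world axes, zero at the start; "ft_torque": the same for the moment, N m; "finger_gap": finger opening in m.
Only numpy, scipy, OpenCV 4.12 (cv2) and the standard library are available. Lean on these libraries where they do the work, as an engineer would, in place of code of your own. Each camera call takes 0.05 s, during which the arm holds its last target. There are 200 camera calls.

## Working session

There is one attempt and no reset: what is moved stays moved. The work goes in short steps, each a Python script; the robot and the scene stay as the last script left them, time stands still between calls to the robot, and variables do not carry over. Pictures are saved under pics/ and viewed, about 8 in all and at most 12, crops included, and the job is handed in when it is done.

```bash
ls; mkdir -p pics; python3 - <<'E'
from plant import r, imaging
import cv2, numpy as np
for n in ("scene","top"):
    im=imaging.grab_frame(n); cv2.imwrite(f"pics/{n}0.png",im[:,:,::-1]); c=imaging.calibration(n)
    print(n,c["fovy"],c["cx"],c["cy"],np.round(c["R"],3).tolist(),np.round(c["t"],3).tolist())
print(r.observe())
E
```

```text
pics
scene 48.558664091186785 256.5600477577168 191.03824056957333 [[-0.847, 0.532, 0.005], [0.45, 0.721, -0.527], [-0.284, -0.444, -0.85]] [0.46, -0.17, 1.222]
top 48.34466340054193 250.71115362182186 190.77370699723286 [[-0.011, -1.0, 0.003], [-0.989, 0.01, -0.147], [0.147, -0.005, -0.989]] [0.004, 0.54, 1.044]
{'t': 0.1, 'joints': array([ 1.20380385,  0.68987345, -0.19451535,  1.56619749,  0.15726662,
        0.90252281, -0.21512503]), 'qvel': array([-1.49669054e-03, -3.80631630e-03,  5.26240601e-04, -3.73328550e-03,
        4.32202174e-05,  1.84940051e-04,  4.59855067e-04]), 'tau': array([-2.73644757e-03, -5.28505182e+01, -1.27128739e+00, -1.53836811e+01,
       -5.25732036e-02,  2.00042305e-03,  4.75400054e-05]), 'eef_pos': array([ 0.24360712, -0.57500764,  0.26001806]), 'ee_rot': array([ 0.5890323 ,  0.39074388,  0.59002122, -0.3901732 ]), 'wrist_force': array([ 0.05171876, -1.07651192,  1.29460738]), 'ft_torque': array([ 0.03383107, -0.06402021, -0.00495009]), 'finger_gap': 0.08833642989846989}
```

View pics/scene0.png

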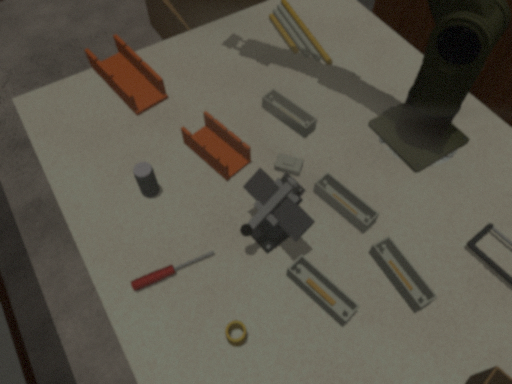

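View pics/top0.png

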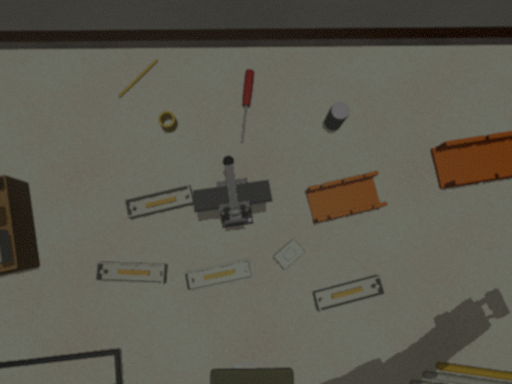

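Top view: the white trays that could be the back box are at px (160,202), (132,272), (218,275) and (348,292). The farthest from the base (bottom centre) is (160,202), just left of the fixture. The fixture and blank are at about (232,195), the knob at (228,160). The near mitre box is at (345,198); the one at (478,160) is a decoy.

```bash
cat > h.py <<'E'
from plant import r, imaging
import cv2, numpy as np
from scipy.spatial.transform import Rotation as Ro
def ray(c,p):
    f=192/np.tan(np.radians(c["fovy"])/2); R=np.array(c["R"])
    d=R.T@np.array([(p[0]-c["cx"])/f,(p[1]-c["cy"])/f,1]); return -R.T@np.array(c["t"]),d/np.linalg.norm(d)
def onz(c,p,z):
    o,d=ray(c,p); return o+d*(z-o[2])/d[2]
def tri(obs):
    A=0;b=0
    for c,p in obs:
        o,d=ray(c,p); P=np.eye(3)-np.outer(d,d); A=A+P; b=b+P@o
    X=np.linalg.solve(A,b); return X,[np.linalg.norm((np.eye(3)-np.outer(ray(c,p)[1],ray(c,p)[1]))@(X-ray(c,p)[0])) for c,p in obs]
def proj(c,X):
    f=192/np.tan(np.radians(c["fovy"])/2); q=np.array(c["R"])@X+np.array(c["t"]); return f*q[:2]/q[2]+[c["cx"],c["cy"]]
def quat(xa,za):  # tool x axis (approach), z axis (jaws)
    xa=np.array(xa,float); xa/=np.linalg.norm(xa); za=np.array(za,float); za-=xa*(xa@za); za/=np.linalg.norm(za)
    return Ro.from_matrix(np.c_[xa,np.cross(za,xa),za]).as_quat()[[3,0,1,2]]
E
python3 - <<'E'
from h import *
T=imaging.calibration("top");S=imaging.calibration("scene")
print("knob",tri([(T,(228,160)),(S,(246,230))]))
for n,p in dict(b1=(160,202),b2=(132,272),b3=(218,275),b4=(348,292)).items():
    X=onz(T,p,.045);print(n,X,np.hypot(*X[:2]))
for n,p in dict(blL=(193,196),blR=(270,191)).items(): print(n,onz(T,p,.13))
o=r.observe(); c=imaging.calibration("wrist"); R=Ro.from_quat(o["ee_rot"][[1,2,3,0]]).as_matrix()
cc=-np.array(c["R"]).T@np.array(c["t"]); print("cam in tool",R.T@(cc-o["eef_pos"]),"fwd",R.T@np.array(c["R"])[2],c["fovy"])
for x in (.5,.55,.6):
  for z in (.35,.42):
    for za in ([0,1,0],[0,-1,0]):
      print(x,z,za, r.inverse_kinematics([x,.1,z],quat([0,0,-1],za)) is not None)
E
```

```text
knob (array([0.60537063, 0.05329167, 0.10501273]), [np.float64(0.0008262096523481466), np.float64(0.0008262096523478819)])
b1 [0.5133937  0.22659588 0.045     ] 0.5611762551473655
b2 [0.3413608  0.29165937 0.045     ] 0.44899040356504255
b3 [0.33180725 0.08101922 0.045     ] 0.34155550665592077
b4 [ 0.28759011 -0.23579309  0.045     ] 0.37189575903780875
blL [0.5160575  0.13279589 0.13      ]
blR [ 0.5258999  -0.04570067  0.13      ]
cam in tool [-0.12511584  0.08485539  0.00045203] fwd [ 9.47241749e-01 -3.20519930e-01 -2.06880509e-04] 71.08498742939001
0.5 0.35 [0, 1, 0] True
0.5 0.35 [0, -1, 0] True
0.5 0.42 [0, 1, 0] True
0.5 0.42 [0, -1, 0] True
0.55 0.35 [0, 1, 0] True
0.55 0.35 [0, -1, 0] True
0.55 0.42 [0, 1, 0] True
0.55 0.42 [0, -1, 0] True
0.6 0.35 [0, 1, 0] True
0.6 0.35 [0, -1, 0] True
0.6 0.42 [0, 1, 0] True
0.6 0.42 [0, -1, 0] True
```

```bash
python3 - <<'E'
from h import *
q=quat([0,0,-1],[0,1,0])
for i,p in enumerate([(.46,.20,.27),(.46,.06,.33)]):
    r.move_pose(p,q); r.hold(.2)
    c=imaging.calibration("wrist"); im=imaging.grab_frame("wrist"); np.save(f"w{i}.npy",dict(c=c,im=im),allow_pickle=True)
    g=(255*(im/255.)**.6).astype(np.uint8)[:,:,::-1]
    cv2.imwrite(f"pics/w{i}.png",cv2.resize(g,(800,600),interpolation=cv2.INTER_CUBIC))
print(r.observe()["t"],r.observe()["joints"])
# feasibility of plan
yf=np.array([.055,-.998,0]);xf=np.array([-.998,-.055,0]);z=np.array([0,0,1]);u=.866*xf+.5*z;n=-.5*xf+.866*z
bm=np.array([.521,.044,.125])
for s in (1,-1):
    for nm,P in dict(g=bm+yf*-65+0 if 0 else bm-yf*.065+n*.004,ab=bm-yf*.065+n*.1,slid=bm-yf*.2+n*.004,).items():
        print(s,nm,r.inverse_kinematics(P+n*.003,quat(-n,s*u)))
    print(s,"box",r.inverse_kinematics([.51,.29,.052],quat(-z,s*u)))
    print(s,"knob",r.inverse_kinematics([.605,.053,.105],quat(-z,s*yf)),r.inverse_kinematics([.55,.05,.30],quat(-z,s*yf)))
E
```

```text
4.0917 [ 0.44448153  0.55330085 -1.06920508  1.91129118  0.56975548  1.02105306
  0.69692169]
1 g [ 0.28626501  1.2934365  -1.28728511  1.46009003  0.80861772  1.61096262
  2.14654534]
1 ab [ 0.24657766  1.22708295 -1.33526282  1.24393424  0.76108828  1.80292678
  2.23314527]
1 slid [ 0.06976991  1.31434216 -1.29484001  1.35650729  0.77838198  1.58847486
  2.02418794]
1 box [-0.0992394   1.13211824 -0.94382793  1.78823019  1.18219213  0.91440472
  1.5872743 ]
1 knob [-0.12155329  0.87557462 -0.07425949  1.73844091  0.11260806  0.53170731
 -1.78208113] [-0.08738451  0.54224642 -0.14048528  1.74029436  0.09503352  0.86565112
 -1.78537298]
-1 g [-0.00871088  1.00880418 -0.46737951  1.47820102  0.24657422  1.24203794
 -0.4628266 ]
-1 ab [-0.02839582  0.96042691 -0.44989436  1.26308432  0.19807787  1.48727366
 -0.407102  ]
-1 slid [-0.19696327  1.04545864 -0.49259312  1.37387115  0.1840287   1.26913559
 -0.6066056 ]
-1 box [-0.40635272  0.96193387 -0.33192545  1.80510026  0.61769488  0.47973345
 -1.10829375]
-1 knob [ 0.25480015  0.99385464 -0.7873906   1.71711628  0.91870059  0.84373598
  0.66331887] [ 0.39033744  0.70795382 -1.00914601  1.71595554  0.66519285  1.10114405
  0.79600275]
```

View pics/w0.png

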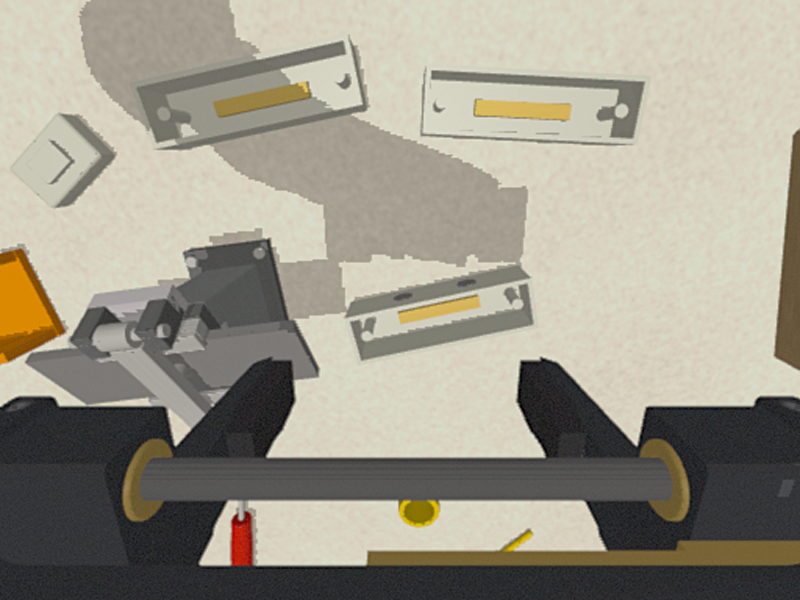

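View pics/w1.png

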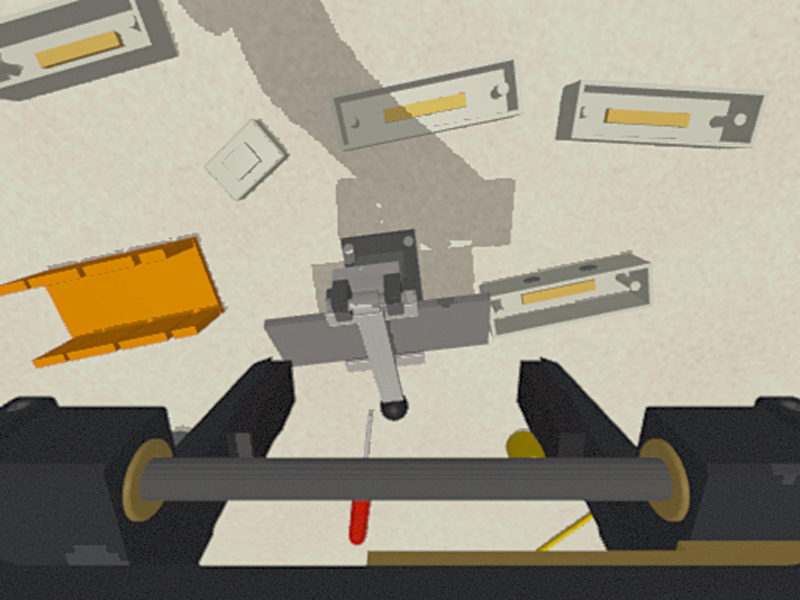

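w0 (800×600, tool upside down: right = +y, down = +x) shows the chosen box, rim corners about (346,318), (533,280), (534,325), (360,360). w1 shows the fixture with the knob at (394,408) and the blank's ends at (265..285, 320..363) and (490, 297..343). Next, close crops for precise corners.

```bash
python3 - <<'E'
from h import *
for i,(x0,y0,w,h) in enumerate([(212,162,140,75),(165,140,155,120)]):
    im=np.load(f"w{i}.npy",allow_pickle=True).item()["im"]
    g=(255*(im/255.)**.6).astype(np.uint8)[y0:y0+h,x0:x0+w,::-1]
    g=cv2.resize(g,None,fx=5,fy=5,interpolation=cv2.INTER_NEAREST)
    for k in range(0,w,10):
        cv2.line(g,(k*5,0),(k*5,6 if k%50 else 14),(0,0,255),1); 
        if k%20==0: cv2.putText(g,str(x0+k),(k*5,22),0,.35,(0,0,255),1)
    for k in range(0,h,10):
        cv2.line(g,(0,k*5),(6,k*5),(0,0,255),1)
        if k%20==0: cv2.putText(g,str(y0+k),(8,k*5+4),0,.35,(0,0,255),1)
    cv2.imwrite(f"pics/c{i}.png",g)
E
```

```text
(no output)
```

View pics/c0.png

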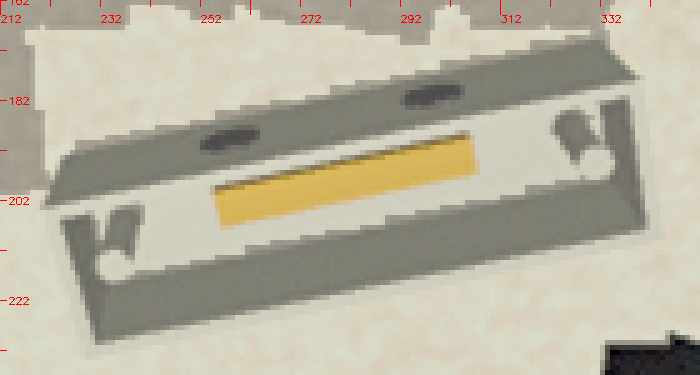

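View pics/c1.png

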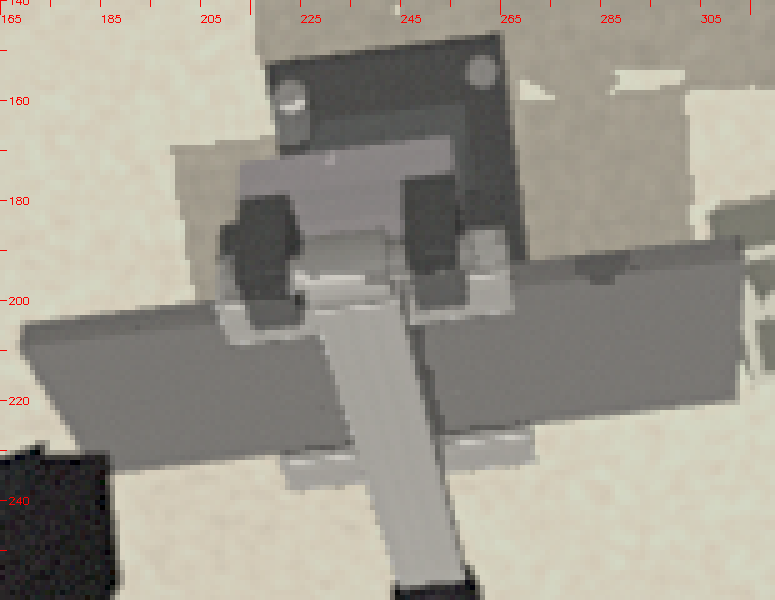

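```bash
cat > loc.py <<'E'
from h import *
a=np.load("w0.npy",allow_pickle=True).item()["c"]; b=np.load("w1.npy",allow_pickle=True).item()["c"]
def p(x,y,o): return (x/5+o[0],y/5+o[1])
B={k:onz(a,p(*v,(212,162)),.045) for k,v in dict(ul=(42,207),ur=(640,77),ill=(97,343),ilr=(646,229),iul=(62,217),iur=(626,95)).items()}
o=(165,140)
F={k:onz(b,p(x,y,o),z) for k,(x,y,z) in dict(hr=(24,346,.1469),lr=(90.7,471.3,.1169),ll=(739,400,.1169),hl=(741,261,.1469)).items()}
boxc=(B["ill"]+B["ilr"]+B["iul"]+B["iur"])/4
yb=(B["ilr"]-B["ill"])+(B["ur"]-B["ul"])+(B["iur"]-B["iul"]); yb[2]=0; yb/=np.linalg.norm(yb)  # pointing +y world
fy=F["hr"]-F["hl"]+F["lr"]-F["ll"]; fy[2]=0; fy/=np.linalg.norm(fy)
fx=np.array([fy[1],-fy[0],0]); z=np.array([0,0,1.])
u=.866*fx+.5*z; n=-.5*fx+.866*z
cen=sum(F.values())/4; bm=cen-8e-3*n
K=onz(b,(252.2,261.1),.101)
if __name__=="__main__":
    d=lambda i,j:1e3*np.linalg.norm(i-j)
    for k in B: print(k,B[k].round(4))
    print("inner dims (40x160)",d(B["ill"],B["ilr"]),d(B["iul"],B["iur"]),d(B["ill"],B["iul"]),d(B["ilr"],B["iur"]),"outer168",d(B["ul"],B["ur"]))
    print("blank 180/60",d(F["hr"],F["hl"]),d(F["lr"],F["ll"]),d(F["hr"],F["lr"]),d(F["hl"],F["ll"]))
    for k in F: print(k,F[k].round(4))
    print("box",boxc,yb,"fix bm",bm,"fy",fy)
    print("knob ray",K,"pred knob",bm-.088*u+.023*n, "in fix",(K-bm)@fx,(K-bm)@fy)
    S=imaging.calibration("scene");T=imaging.calibration("top")
    print("pred knob px top/scene",proj(T,bm-.088*u+.023*n),proj(S,bm-.088*u+.023*n))
    for q in ((266,65),(502,33)): X=onz(b,p(*q,o),.012); print("base corner in fix",(X-bm)@fx,(X-bm)@fy)
E
python3 loc.py
```

```text
ul [0.5155 0.145  0.045 ]
ur [0.478  0.3087 0.045 ]
ill [0.5579 0.1589 0.045 ]
ilr [0.5224 0.3146 0.045 ]
iul [0.5185 0.1504 0.045 ]
iur [0.4831 0.3054 0.045 ]
inner dims (40x160) 159.72743139403818 158.94777341808677 40.245658555571346 40.448819695974564 outer168 167.97410745902337
blank 180/60 177.7004492558622 182.21077877870266 59.03686487547085 59.803669465624225
hr [ 0.5064 -0.0489  0.1469]
lr [ 0.5571 -0.0449  0.1169]
ll [0.5347 0.1359 0.1169]
hl [0.4837 0.1273 0.1469]
box [0.52047842 0.23231548 0.045     ] [-0.22292043  0.97483664  0.        ] fix bm [0.51649485 0.04185377 0.124972  ] fy [ 0.12520728 -0.99213061  0.        ]
knob ray [0.61117912 0.05145862 0.101     ] pred knob [0.60351264 0.05283545 0.10089   ] in fix -0.09514176284750696 0.002325898865268342
pred knob px top/scene [228.04152205 161.37372432] [246.2769392  230.18988222]
base corner in fix 0.06020327544742016 0.04091773787635184
base corner in fix 0.06114841717815746 -0.038138373630657474
```

```bash
python3 - <<'E'
from loc import *
hinge=bm+.058*u+.020*n+.0015*fy
kn=lambda t: hinge+Ro.from_rotvec(fy*t).apply(-.146*u+.003*n)
q=quat(-z,-fy); up=.003*z
print(kn(0),kn(1.6))
k0=kn(0)
r.set_gripper(.06)
r.move_pose(k0+[0,0,.12],q); r.movel(k0+up,v=.15)
o=r.observe(); print(o["t"],o["eef_pos"],o["wrist_force"])
r.set_gripper(.0,f_grip=25); o=r.observe(); print("gap",o["finger_gap"],o["wrist_force"])
if .024<o["finger_gap"]<.031:
    for t in np.arange(.2,1.61,.2):
        r.movel(kn(t)+up,v=.13); o=r.observe(); print(round(t,2),o["eef_pos"].round(4),o["wrist_force"].round(1),round(o["finger_gap"],4),o["t"])
im=imaging.grab_frame("scene"); cv2.imwrite("pics/s1.png",cv2.resize((255*(im[110:290,170:400]/255.)**.6).astype(np.uint8)[:,:,::-1],None,fx=3,fy=3))
E
```

```text
[0.60370045 0.05134725 0.10089   ] [0.54288315 0.04367209 0.30122915]
6.3583 [0.60429006 0.05178774 0.1050055 ] [-0.37045812  0.5270804  -0.66507782]
gap 0.02508147702893163 [-0.37323554 -0.12219823  1.00448661]
0.2 [0.6147 0.0526 0.1307] [-2.5 -0.9  0.8] 0.0252 7.3583
0.4 [0.62   0.0533 0.1593] [-3.1 -0.6  0.5] 0.0247 7.7333
0.6 [0.6198 0.0533 0.1888] [-5.3 -0.5  0.1] 0.0247 8.1083
0.8 [0.6135 0.0524 0.218 ] [-5.5 -1.1 -2. ] 0.0248 8.4833
1.0 [0.6017 0.0508 0.2449] [-7.  -2.  -3.9] 0.025 8.8583
1.2 [0.5849 0.0487 0.2687] [-7.5 -1.  -6.6] 0.0245 9.2333
1.4 [0.5636 0.0458 0.2885] [-7.6 -0.6 -9.8] 0.0249 9.6083
1.6 [0.5388 0.0426 0.3036] [ -7.7   0.1 -14.1] 0.0248 9.9833
```

View pics/s1.png

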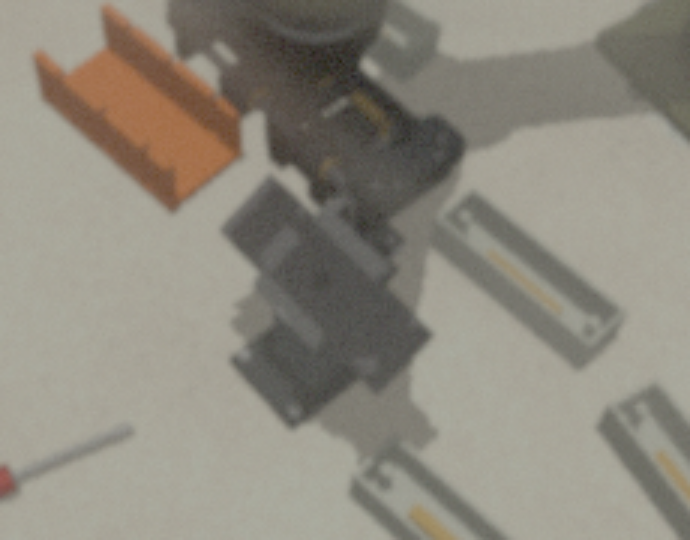

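The scene crop shows the bar up with the knob held, and the blank still in the fixture. Release the knob, then approach the free end on the box side.

```bash
python3 - <<'E'
from loc import *
s=.068; q=quat(-n,-u)
P=lambda d,h: bm-d*fy+(h+.003)*n+.0005*u
r.set_gripper(.07); p=r.observe()["eef_pos"]; r.movel(p+[0,0,.09],v=.2)
r.set_gripper(.088)
r.move_pose(P(.14,.20),q); r.movel(P(s,.10),v=.2)
c=imaging.calibration("wrist"); im=imaging.grab_frame("wrist")
g=(255*(im/255.)**.6).astype(np.uint8)[:,:,::-1].copy()
for uu,yy in ((.03,-.09),(-.03,-.09),(-.03,.09),(.03,.09)):
    x=proj(c,cen+uu*u+yy*fy); cv2.circle(g,(int(x[0]),int(x[1])),2,(0,0,255),-1); print(x)
cv2.imwrite("pics/w2.png",cv2.resize(g,(800,600)))
o=r.observe(); print(o["t"],o["eef_pos"],P(s,.10),o["wrist_force"])
E
```

```text
[223.97082613 176.64182494]
[294.00560484 176.6083475 ]
[287.02384029 338.64667634]
[230.98217489 338.78074568]
13.975 [0.55948437 0.11712099 0.21562562] [0.55864588 0.11571261 0.21442   ] [0.75236623 0.86497472 0.27952094]
```

View pics/w2.png

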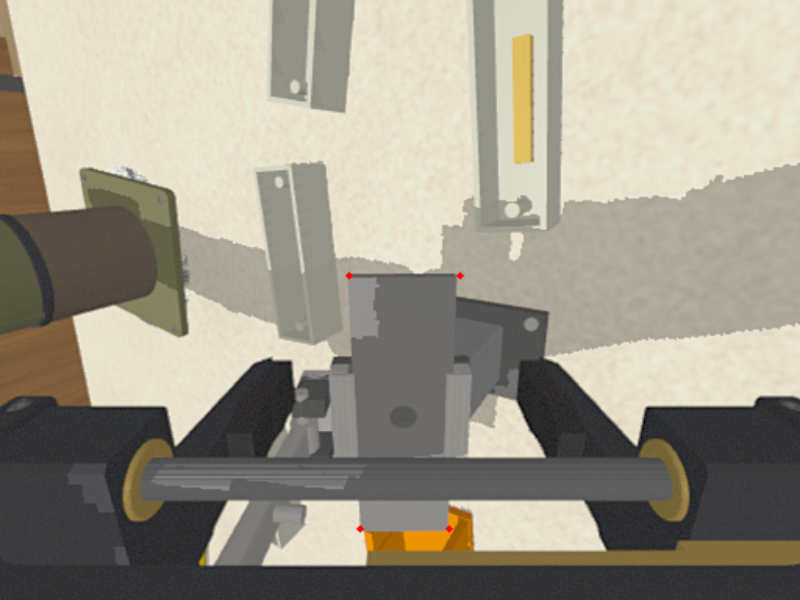

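The wrist view shows the blank's end within 2 px of prediction, centred between the fingers, and the bar up and clear at lower left. Now grip and slide.

```bash
python3 - <<'E'
from loc import *
s=.068
P=lambda d,h,uu=.0005: bm-d*fy+(h+.003)*n+uu*u
r.movel(P(s,.004),v=.12); o=r.observe(); e=o["eef_pos"]-P(s,.004); print(o["t"],e@u,e@n,e@fy,o["wrist_force"])
r.set_gripper(.0,f_grip=55); o=r.observe(); print("gap",o["finger_gap"],o["wrist_force"])
if .055<o["finger_gap"]<.064:
    r.movel(r.observe()["eef_pos"]+.0008*n+.0008*u,v=.02)
    for k in range(4):
        r.movel(P(s+.0375*(k+1),.0048,.0013),v=.12); o=r.observe(); print(o["t"],o["wrist_force"].round(1),o["ft_torque"].round(2),o["finger_gap"])
    c=imaging.calibration("wrist"); im=imaging.grab_frame("wrist")
    g=(255*(im/255.)**.6).astype(np.uint8)[:,:,::-1].copy(); e=o["eef_pos"]-.003*n+.004*n
    for uu,yy in ((.03,.022),(-.03,.022)):
        x=proj(c,e+uu*u-yy*fy); cv2.circle(g,(int(x[0]),int(x[1])),1,(0,0,255),-1); print(x)
    cv2.imwrite("pics/w3.png",cv2.resize(g,(800,600))); np.save("w3.npy",dict(c=c,im=im,e=e),allow_pickle=True)
    im=imaging.grab_frame("scene"); cv2.imwrite("pics/s2.png",cv2.resize((255*(im[110:330,170:400]/255.)**.6).astype(np.uint8)[:,:,::-1],None,fx=2.7,fy=2.7))
E
```

```text
14.925 -0.00048270596927196905 0.000868869324222887 -0.00036569718174023116 [-0.96938976 -0.40193509  0.47008735]
gap 0.05893053893643376 [-3.41451983  1.77200966  3.7813962 ]
16.2 [-0.6  0.   0.2] [ 0.17 -0.28 -0.18] 0.05891358753744441
16.6667 [-1.3  0.4 -1.2] [ 0.13 -0.49 -0.14] 0.05890041689459588
17.1333 [-0.4  0.2 -0.9] [ 0.1  -0.64 -0.01] 0.05892253710949647
17.6 [-0.  -0.4 -0.9] [ 0.05 -0.72  0.05] 0.05875119078127543
[200.11752042 226.70723973]
[317.23422492 226.71290648]
```

View pics/w3.png

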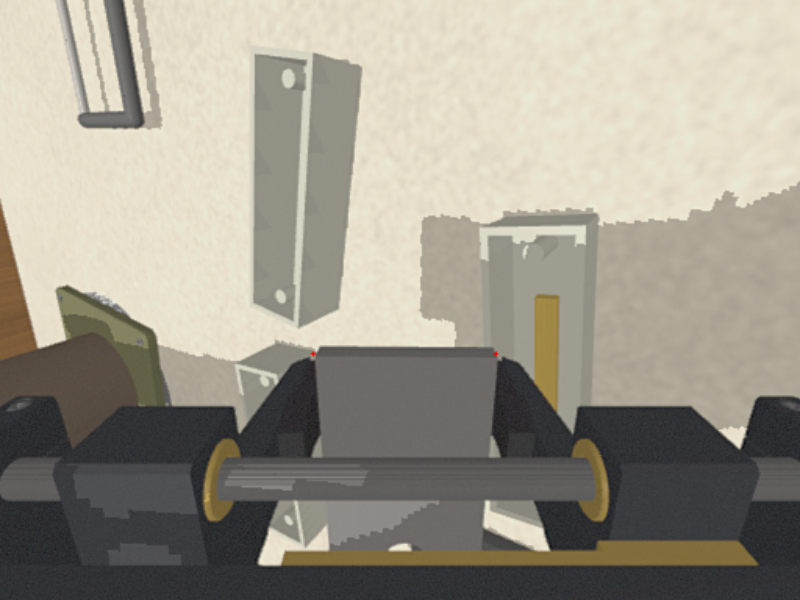

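The wrist view shows the blank held and out of the bed, end edge within about 2 px of the predicted (313..495, 354). Now level it over the box.

```bash
python3 - <<'E'
from loc import *
s=.068; q=quat(-z,np.cross(-z,yb))
T=lambda h: boxc+s*yb+(.007+h)*z
print(T(0))
r.movel(T(.10),q,v=.08); r.hold(.2)
r.movel(T(.020),v=.1); r.hold(.3); o=r.observe(); print(o["t"],o["eef_pos"]-T(.02),o["wrist_force"].round(1),o["finger_gap"])
c=imaging.calibration("wrist"); im=imaging.grab_frame("wrist")
g=(255*(im/255.)**.6).astype(np.uint8)[:,:,::-1].copy()
xb=np.cross(yb,z)
for h,w,l,col in ((.045,.024,.084,(0,0,255)),(.045+.028,.03,.09,(255,0,0)),(0,.024,.084,(0,200,0))):
    for sg in (1,-1):
        x=proj(c,boxc*[1,1,0]+h*z+sg*w*xb+l*yb); cv2.circle(g,(int(x[0]),int(x[1])),1,col,-1); print(x)
cv2.imwrite("pics/w4.png",cv2.resize(g,(800,600)))
im=imaging.grab_frame("scene"); cv2.imwrite("pics/s3.png",cv2.resize((255*(im[170:350,210:400]/255.)**.6).astype(np.uint8)[:,:,::-1],None,fx=3.3,fy=3.3))
E
```

```text
[0.50531983 0.29860437 0.052     ]
19.8833 [0.00022958 0.00014075 0.00044744] [ 0.9  0.5 -1.9] 0.05908140560578372
[295.98113554 214.82532336]
[218.38144706 214.92551047]
[315.31543234 226.28263346]
[198.29282714 226.44096707]
[288.41528198 191.27056905]
[226.65014529 191.34246219]
```

View pics/w4.png

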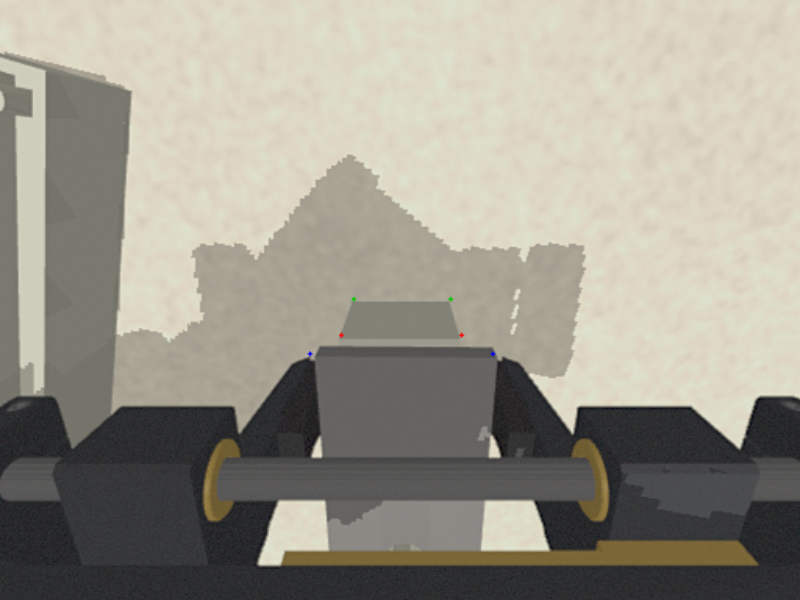

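View pics/s3.png

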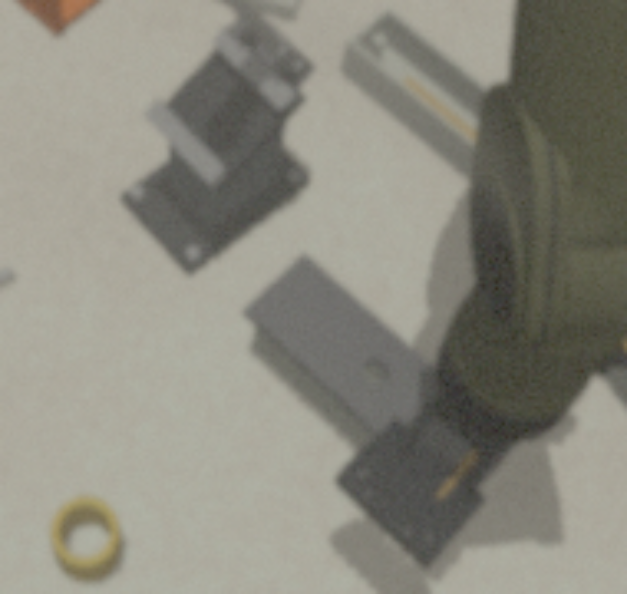

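Hover views: box corners match the predictions to about 2 px. The blank sits ~1.8 mm too far towards +jaw axis, level and square. Correct that and lower to contact.

```bash
python3 - <<'E'
from loc import *
s=.0688; za=np.cross(-z,yb)
T=lambda h: boxc+s*yb-.0016*za+(.007+h)*z
r.movel(T(.006),v=.06); r.hold(.2); f0=r.observe()["wrist_force"][2]
for h in np.arange(.004,-.0041,-.001):
    r.movel(T(h),v=.02); r.hold(.1); o=r.observe(); print(round(h,4),o["eef_pos"][2].round(4),o["wrist_force"].round(1),o["ft_torque"].round(2))
    if o["wrist_force"][2]-f0>5: break
r.hold(.3); r.set_gripper(.088); r.hold(.2); o=r.observe(); print(o["t"],o["finger_gap"],o["wrist_force"].round(1))
p=o["eef_pos"]; r.movel(p+[0,0,.05],v=.1); r.movel(p+[-.1,.0,.25],v=.25); r.hold(.3)
print(r.observe()["t"])
im=imaging.grab_frame("top"); np.save("t2.npy",im)
g=(255*(im/255.)**.6).astype(np.uint8)[:,:,::-1]; cv2.imwrite("pics/t2.png",cv2.resize(g[130:250,110:290],None,fx=4.4,fy=4.4))
c=imaging.calibration("wrist"); im=imaging.grab_frame("wrist"); np.save("w5.npy",dict(c=c,im=im),allow_pickle=True)
g=(255*(im/255.)**.6).astype(np.uint8)[:,:,::-1].copy()
for a1,b1 in ((1,1),(1,-1),(-1,-1),(-1,1)):
    x=proj(c,boxc*[1,1,0]+.053*z+a1*.03*za+b1*.09*yb); cv2.circle(g,(int(x[0]),int(x[1])),1,(0,0,255),-1); print(x)
cv2.imwrite("pics/w5.png",cv2.resize(g,(800,600)))
E
```

```text
0.004 0.056 [-0.3 -0.6 -1.2] [ 0.01 -0.07 -0.01]
0.003 0.055 [-0.5  0.3 -1.1] [ 0.08 -0.11  0.  ]
0.002 0.054 [ 0.1  0.4 -1.8] [ 0.03 -0.09  0.01]
0.001 0.0534 [-0.4 -0.4  6.2] [-0.14  0.14 -0.04]
23.0667 0.08798659609108501 [-0.4 -0.5  0.6]
25.0583
[349.52388723 162.052087  ]
[337.73946649 269.97330185]
[301.06308264 269.99609933]
[307.28664275 162.08266842]
```

View pics/w5.png

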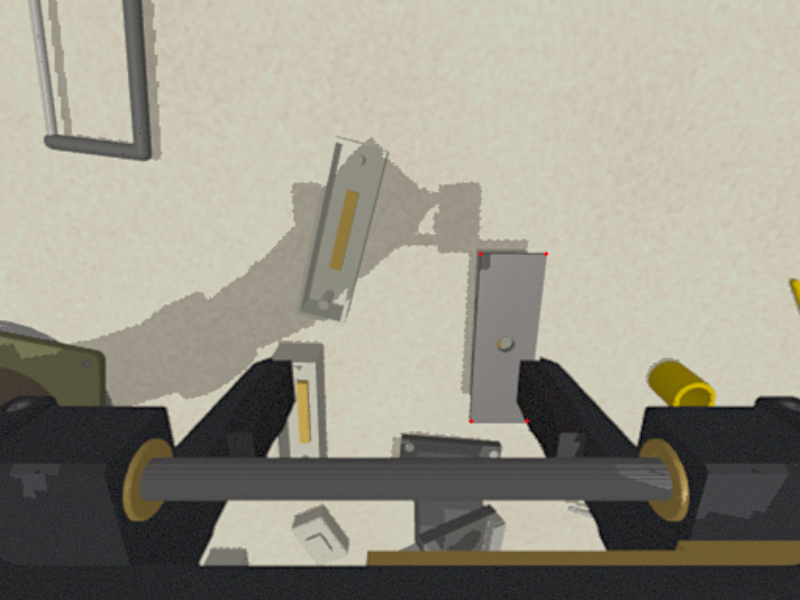

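Final wrist view: the blank's corners (480,254), (546,254), (472,421) and its hidden corner match the centred prediction to about 1–2 px, and the bar is still up at (455,525). The robot is clear, so I'm handing in.

```bash
python3 -c "
from plant import r
print(r.observe()['wrist_force'],r.observe()['t']); r.finish_job()"
```

```text
[ 0.05063271  0.30744323 -0.38272764] 25.1583
the job is handed in; nothing more can be done
```

The job is handed in at about 25 s of the 53 s allowed. I raised the clamp bar by its knob to about 1.6 rad. Then I gripped the blank's box-side end (finger gap 59 mm), slid it 150 mm out endways, levelled it and laid it on the farthest white back box. I let go only after feeling contact, about 6 N up at the wrist.

- **Placing:** the last wrist view showed the three visible blank corners within 1–2 px (about 1–2 mm) of a centred, square position. The fourth was behind a finger. The blank touched down about 1 mm higher than I had calculated, which is inside the calibration error. I corrected a sideways offset of about 1.6 mm while hovering.
- **Clamp bar:** it was up and clear of the work in the last pictures. I read its angle from the knob's path, not from a sensor.
- **Bystanders:** the coupling and switch block were in place in the last view. I did not measure the spray can or the screwdriver again, but the arm never went near them.
- **Robot:** it stood clear with almost no force at the wrist when I handed in.
- **Disagreement:** my first wrist-camera fix on the knob was about 7 mm off, because the bar partly hid the ball. I used the position worked out from the blank, which matched the top and scene cameras to about 1 px.

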